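# Drop the eccentric cam, then push the strap guide home

### The arm

A 6-joint arm with a two-finger parallel gripper is mounted at the origin on the work surface. World frame = base frame: x ahead of the robot, y to its left, z up, the work surface at z = 0. Lengths are in m, angles in rad, forces in N, time in s.
With the tool pointing down it reaches from about 0.275 to 1 m from the base axis. Payload 8.4 kg.
Tool frame: the origin (TCP) lies on the centre line of the jaws, within the pads' length; the fingertips stand 17 mm ahead of it and the grasp point (between the pads) lies 2 mm behind it (bot.tcp_to_tips is the z of the fingertips in the tool frame, in m); z points along the fingers, y is the line along which they close (so a half turn about z gives the same grasp; the last joint's range is limited). The gripper opens to 85 mm and grips with 20 to 120 N. Pads are 22 mm wide; open, the fingers measure 114 mm over their backs; the gripper's body (76 mm by 85 mm) begins 54 mm behind the grasp point. The pads swing forward as they close: fully open they stand 13 mm farther back than shut.
Start: joints at [-1.318, 0.353, 1.633, -0, 1.155, -0.002], TCP at [0.158, -0.605, 0.248] pointing down, gripper open.
Joint ranges: [-2.63, 2.63], [-0.92, 2.1], [0.06, 2.66], [-1.3, 4.44], [0, 2.69], [-3.02, 3.02]. Speed limits (rad/s): [2.22, 2.22, 2.79, 3.14, 3.14, 3.14].

### API

Orientations are given as a unit quaternion [x, y, z, w].
In Python, from workcell import bot, hand, kinematics, get_obs, vision, hand_in gives the robot as it stands. The module is installed in compiled form; this text tells all that it offers. Calls block until the motion is done:
- bot.reach(position, orientation): joint-space move of the TCP to a pose.
- bot.servo_line(position, ori=None, velocity=0.15): straight line of the TCP; ori=None keeps the orientation; velocity is the mean speed in m/s.
- bot.goto_joints(angles): joint-space move.
- hand.move_gripper(opening, strength=None): finger opening in m; strength is the grip in N (None keeps the last); returns when the fingers have stopped.
- bot.dwell(seconds).
- kinematics.solve_ik(position, orientation): joint angles nearest the present ones, or None.
- get_obs(): the state.
- vision.read_camera(name): name is "side" or "top" or "wrist"; returns a dict with "frame" (384x512x3 uint8, red, green, blue), "intrinsics" (3x3 intrinsics, pixels), "view" (4x4, takes a point from world to camera coordinates). Camera axes: x right, y down, z forward; pixel columns grow to the right and rows downward; lengths in m; the calibration is good to about 2 mm. A picture is of the moment at which its call begins. There is no depth.
A pose or a line that the arm cannot do raises bot.IKError and nothing moves.
- hand_in(): hands the job in; it is judged then, once.
The state is a dict: "time_s": time; "joint_pos": joint angles; "joint_vel": joint speeds; "joint_efforts": joint torques, N m; "position": TCP position; "orientation": TCP orientation; "wrist_force": force on the tool from outside, world axes, zero at the start; "ft_torque": the same for the moment, N m; "gripper_width": finger opening in m; "grip_force": force on a finger pad.
Only numpy, scipy, OpenCV 4.12 (cv2) and the standard library are available. Lean on these libraries where they do the work, as an engineer would, in place of code of your own. Each camera call takes 0.05 s, during which the arm holds its last target. There are 200 camera calls.

### The job

The brass slide of the strap guide has to go forward, but the eccentric steel cam in front of it blocks the way. Push the cam's upright peg round with a fingertip until the cam stands at its low point (peg pointing straight away from the slide), leaving the slide where it is until then; after that push the slide forward from behind until it is fully home against its two end stops, and take the hand clear. Only push with closed or outside fingers: do not pinch the peg, do not lift or ram the slide, and leave the bottle, jar and brush undisturbed.

Things in the scene. Friction and masses are not known exactly. Their poses are not given: they have to be found in the camera images.
- base: Fixed dark steel plate, 260 x 130 x 10 mm, on the bench. Origin at bench height; plate spans own x -135 to +125, y -65 to +65 mm, z up. Its +x is the slide's forward direction, towards the cam. Two rails along x guide the slide: tops 18 mm above the bench, inner faces at y +-33.5, outer +-45.5, x -125 to -13 mm. White index line at y 0, x 93 to 123: the peg is over it when the cam is low.
- stops (a point): Midway between the two end stops, at base x -13.5, y 0 mm, on the line of their rear faces, which the block's front face meets when home. Stops: 12 mm long, |y| 17.5 to 45.5 mm, tops 28 mm above the bench; the nose passes between them.
- pivot (a point): Cam pivot, a vertical axis at base x +45, y 0 mm; point on the bolt head, 36 mm above the bench.
- cam: Steel eccentric disc, radius 30, z 12 to 30 mm above the bench, centre 14 mm off the pivot; origin on the pivot axis. High side, tongue (16 wide, out to 66, top z 36 mm) and peg lie along own -x. High point: peg towards the slide (frame parallel to base). Low: peg along base +x. Starts up to 1.6 rad either side of high; turns either way to 3.9 rad from high; no spring, stays put.
- peg (a point): Top centre of the cam's upright black peg, 14 mm in diameter, 58 mm from the pivot axis; bare shaft from 36 mm (top of tongue) to 79 mm above the bench. Friction of the cam takes about 3 N at the peg. Low counts within 0.35 rad.
- slide: Loose brass slide, about 0.6 kg, flat on the plate between the rails (1.5 mm play each side). Block 50 long (x), 64 wide, 40 mm high; low nose 24 mm wide reaching to own x +65 mm; knob 20 mm wide, 20 high on top. Origin: underside centre of the block, 10 mm above the bench; x as base x. Starts at base x -88 to -79 mm; home is -38.5. With the cam not low its nose jams on the disc.
- rear (a point): Centre of the slide's flat upright rear face (64 mm wide, 10 to 50 mm above the bench), 25 mm behind the slide's origin, 26 mm above the bench: push here, low, so that the slide does not tip. Only friction, some 3 to 8 N, resists it until it meets the stops; no spring, stays put.
- bottle: Bystander: white plastic bottle with green cap, 64 mm diameter, 150 mm high, standing on the bench on the base's -y side. Origin at its underside centre.
- jar: Bystander: amber glass jar, 60 mm diameter, 65 mm high, on the base's -y side. Origin at its underside centre.
- brush: Bystander: hand brush lying on the bench along base x on the base's +y side, some 150 mm or more from the base's centre line. Origin at its underside centre.
There are look-alikes about, which are no part of the job. Of the things like the slide, leave any that is turquoise; of the rest the smaller one is meant.

How it is judged:
On the way, in this order (a step that is already met when the one before it is completed fails the run):
1. the cam stands at its low point while the slide is still back (x of peg in the frame of base above 0.0995 m and x of slide in the frame of base below -0.064 m), for 0.2 s.
2. the slide is home against its end stops with the cam low (x of slide in the frame of base above -0.0415 m and x of peg in the frame of base above 0.0995 m), for 0.2 s.
At the end, for the whole second after the job is handed in: The cam is within 0.35 rad of its low point, the slide lies flat on the plate within 3 mm of its end stops and at rest, and bottle, jar and brush are within 30 mm of where they were, upright as before (all of step 2 and linear speed of slide below 0.01 m/s and angle between slide's own z axis and vertical below 0.06 rad and height (world z) of slide below 0.014 m and distance of each of bottle, jar, brush from where it was at the start of the episode below 0.03 m and angle between each of bottle, jar's own z axis and vertical below 0.2 rad); the robot touches nothing.
It fails at once if the slide was moved more than 12 mm while the cam was not low (distance of slide from where it was at the start of the episode above 0.012 m and x of peg in the frame of base below 0.0929 m).
It fails at once if the slide was lifted or tipped off the plate (height (world z) of slide above 0.018 m or angle between slide's own z axis and vertical above 0.25 rad).
It fails at once if the cam's peg was pinched or forced (over 35 N from the fingers, both sides added) (contact force between the fingers and cam above 35 N).
It fails at once if the slide was rammed or squeezed (over 70 N from the fingers) (contact force between the fingers and slide above 70 N).
It fails at once if a bystander was disturbed (distance of any of bottle, jar, brush from where it was at the start of the episode above 0.03 m).
It also fails if it takes over 58 s, if anything falls off the work surface, if the arm or the gripper's body presses on something with over 40 N, if the wrist force passes 120 N, or if a joint passes its speed limit or range.

## Working session

There is one attempt and no reset: what is moved stays moved. The work goes in short steps, each a Python script; the robot and the scene stay as the last script left them, time stands still between calls to the robot, and variables do not carry over. Pictures are saved under pics/ and viewed, at most 10 in all, crops included, and the job is handed in when it is done.

```bash
mkdir -p pics; python3 - <<'E'
from workcell import vision,get_obs
import cv2,numpy as np
for n in ("top","side"):
    d=vision.read_camera(n); cv2.imwrite(f"pics/{n}0.png",d["frame"][:,:,::-1]); np.savez(f"{n}0.npz",**d); print(n,d["intrinsics"].tolist(),np.round(d["view"],3).tolist())
print(get_obs()["time_s"])
E
```

```text
top [[420.80316657038446, 0.0, 257.5591793604601], [0.0, 420.80316657038446, 190.50410478504594], [0.0, 0.0, 1.0]] [[0.003, -1.0, -0.026, 0.013], [-0.997, -0.001, -0.079, 0.588], [0.079, 0.027, -0.997, 0.78], [0.0, 0.0, 0.0, 1.0]]
side [[435.9264467899382, 0.0, 250.1154411105092], [0.0, 435.9264467899382, 184.23460686220355], [0.0, 0.0, 1.0]] [[0.93, -0.368, -0.001, -0.538], [-0.225, -0.565, -0.794, 0.194], [0.292, 0.738, -0.608, 0.579], [0.0, 0.0, 0.0, 1.0]]
0.1
```

View pics/top0.png

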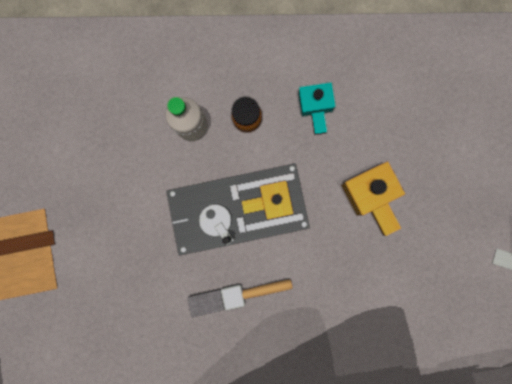

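View pics/side0.png

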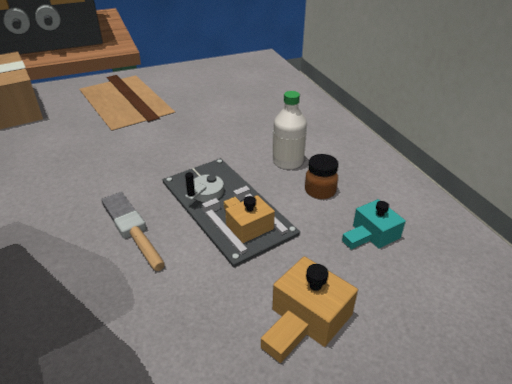

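The top view shows the plate around (238,209). The forward direction is image left and slightly down. The slide is at (277,200), the pivot bolt at (211,214), and the peg is at about (227,240), on the base's +y side. The bottle (180,115) and jar (247,113) are on the −y side, and the brush is at (240,298). The turquoise and the big orange slides off the plate are look-alikes.

```bash
cat > h.py <<'E'
import numpy as np,cv2
def ray(d,px):
    K,V=d["intrinsics"],d["view"]; R,t=V[:3,:3],V[:3,3]
    v=R.T@np.linalg.solve(K,np.array([px[0],px[1],1.])); return -R.T@t,v
def onz(d,px,z):
    c,v=ray(d,px); return c+v*(z-c[2])/v[2]
def proj(d,p):
    q=d["intrinsics"]@(d["view"][:3,:3]@np.asarray(p)+d["view"][:3,3]); return q[:2]/q[2]
E
python3 - <<'E'
from h import *
d=dict(np.load("top0.npz")); s=dict(np.load("side0.npz"))
f=d["frame"]; hsv=cv2.cvtColor(f,cv2.COLOR_RGB2HSV)
print(f[240,185],f[100,100],f[200,278],f[240,226])
roi=np.zeros(f.shape[:2],np.uint8); roi[158:262,158:318]=255
m=((f.max(2)<75)*255).astype(np.uint8)&roi
m=cv2.morphologyEx(m,cv2.MORPH_OPEN,np.ones((3,3)))
c=max(cv2.findContours(m,0,1)[0],key=cv2.contourArea)
h=cv2.convexHull(c); print(cv2.contourArea(h))
P=np.array([onz(d,p[0],.01)[:2] for p in h])
r=cv2.minAreaRect(P.astype(np.float32)); b=cv2.boxPoints(r); print(r,b)
# base +x is world ~+y
e=[b[(i+1)%4]-b[i] for i in range(2)]; L=max(e,key=np.linalg.norm); L=L/np.linalg.norm(L); L*=np.sign(L[1])
N=np.array([-L[1],L[0]]); O=np.array(r[0])+L*.005
print("O",O,"X",L,"yaw",np.arctan2(L[1],L[0]))
np.savez("base.npz",O=O,X=L,Y=N)
tb=lambda p:np.array([(p[:2]-O)@L,(p[:2]-O)@N])*1000
y=((hsv[...,0]>8)&(hsv[...,0]<30)&(hsv[...,1]>150)&(hsv[...,2]>100)).astype(np.uint8)*255&roi
c=max(cv2.findContours(y,0,1)[0],key=cv2.contourArea)
Q=np.array([tb(onz(d,p[0],.05)) for p in c]); print("slide top x,y range z50",Q.min(0),Q.max(0))
print("pivot check",proj(d,[*(O+.045*L),.036]), "index line", tb(onz(d,(180,221),.01)))
D=cv2.resize(f[150:270,160:320],None,fx=5,fy=5,interpolation=cv2.INTER_CUBIC)
S=cv2.resize(s["frame"][150:270,150:310],None,fx=5,fy=5,interpolation=cv2.INTER_CUBIC)
for p,z in [((125,0),.01),((-135,65),.01),((-135,-65),.01),((125,65),.01),((125,-65),.01),((45,0),.036),((93,0),.01),((123,0),.01)]:
    w=[*(O+L*p[0]/1e3+N*p[1]/1e3),z]
    for im,dd,o in((D,d,(160,150)),(S,s,(150,150))): cv2.circle(im,tuple(int(v) for v in (proj(dd,w)-o)*5+2),4,(255,0,0),1)
cv2.imwrite("pics/D.png",D[:,:,::-1]);cv2.imwrite("pics/S.png",S[:,:,::-1])
E
```

```text
[87 86 87] [145 135 133] [49 48 47] [53 50 48]
100.0
((0.4989919662475586, 0.07012508809566498), (0.0159145537763834, 0.030266258865594864), 52.32660675048828) [[0.48215082 0.0730756 ]
 [0.5061068  0.05457809]
 [0.51583314 0.06717458]
 [0.49187714 0.08567209]]
O [0.49503443 0.07318089] X [-0.7915075  0.6111595] yaw 2.484068
slide top x,y range z50 [-152.23015781  -16.68023277] [-63.37116269  65.72071905]
pivot check [210.6285143  259.09021711] index line [ 28.21439536 -93.83328187]
```

View pics/D.png

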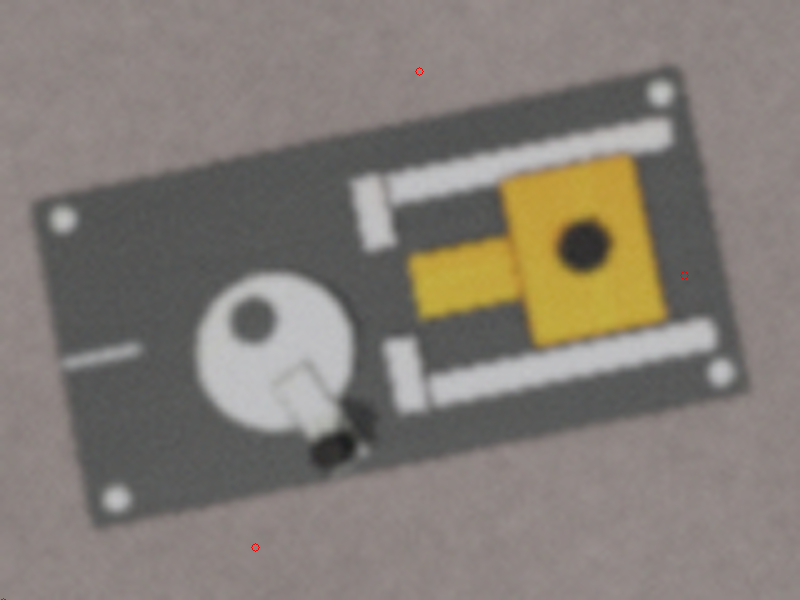

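View pics/S.png

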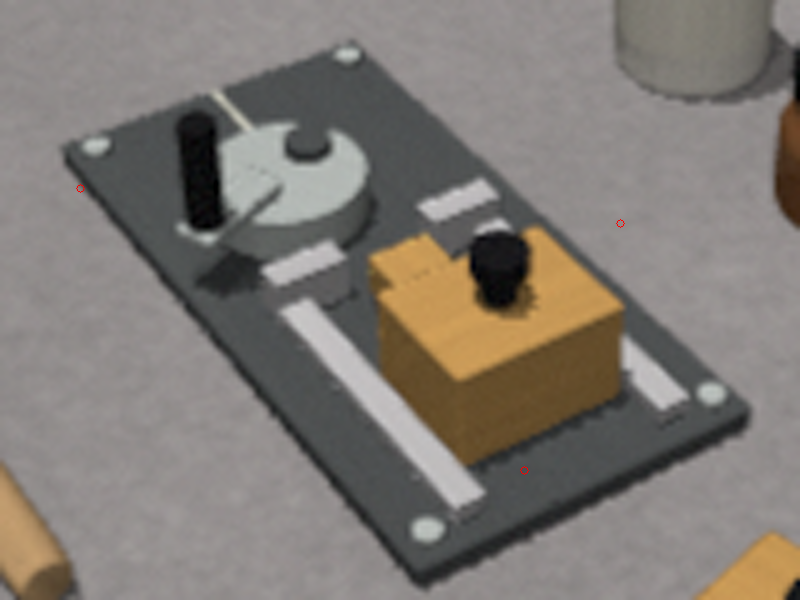

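The crops show the detected rectangle missed the plate (mask threshold too dark). The peg top is at about (327,456) in the top crop and (197,122) in the side crop. I'll redo the mask.

```bash
python3 - <<'E'
from h import *
d=dict(np.load("top0.npz")); s=dict(np.load("side0.npz"))
f=d["frame"]; hsv=cv2.cvtColor(f,cv2.COLOR_RGB2HSV)
roi=np.zeros(f.shape[:2],np.uint8); roi[158:262,158:318]=255
m=((f.max(2)<112)*255).astype(np.uint8)&roi
m=cv2.morphologyEx(m,cv2.MORPH_OPEN,np.ones((3,3)))
c=max(cv2.findContours(m,0,1)[0],key=cv2.contourArea)
h=cv2.convexHull(c)
P=np.array([onz(d,p[0],.01)[:2] for p in h])
r=cv2.minAreaRect(P.astype(np.float32)); b=cv2.boxPoints(r); print(r)
e=[b[(i+1)%4]-b[i] for i in range(2)]; L=max(e,key=np.linalg.norm); L=L/np.linalg.norm(L); L*=np.sign(L[1])
N=np.array([-L[1],L[0]]); O=np.array(r[0])+L*.005
print("O",O,"X",L,"yaw",np.arctan2(L[1],L[0]))
np.savez("base.npz",O=O,X=L,Y=N)
tb=lambda p:np.array([(p[:2]-O)@L,(p[:2]-O)@N])*1000
y=((hsv[...,0]>8)&(hsv[...,0]<30)&(hsv[...,1]>150)&(hsv[...,2]>100)).astype(np.uint8)*255&roi
c=max(cv2.findContours(y,0,1)[0],key=cv2.contourArea)
Q=np.array([tb(onz(d,p[0],.05)) for p in c]); print("slide z50",Q.min(0),Q.max(0))
for nm,px in (("bolt",(253,320)),("linein",(140,348)),("lineout",(66,364))):
    print(nm,tb(onz(d,np.array(px)/5+(160,150)-.4,.036 if nm=="bolt" else .01)))
A=[];B=[]
for dd,px in((d,np.array((327,456))/5+(160,150)-.4),(s,np.array((197,122))/5+(150,150)-.4)):
    c0,v=ray(dd,px); v/=np.linalg.norm(v); M=np.eye(3)-np.outer(v,v); A.append(M);B.append(M@c0)
    print("peg z79",tb(onz(dd,px,.079)))
p=np.linalg.lstsq(np.vstack(A),np.hstack(B),rcond=None)[0]; print("peg",p,tb(p))
for n,px,z in(("bottle",(190,122),0),("jar",(246,110),.065),("brushtop",(240,287),.02)): print(n,tb(onz(d,px,z)))
from workcell import get_obs; print(get_obs()["orientation"])
E
```

```text
((0.5525580048561096, 0.06130696088075638), (0.13016065955162048, 0.2454327940940857), 11.954557418823242)
O [0.55152233 0.06619852] X [-0.20713575  0.97831225] yaw 1.7794427
slide z50 [-113.29199842  -30.10602623] [-26.41823156  31.03506837]
bolt [37.09124258 -0.07372735]
linein [85.65018746  0.21207973]
lineout [115.05927829   0.3977518 ]
peg z79 [15.17111458 54.48439951]
peg z79 [10.96787013 54.72145887]
peg [0.49575827 0.06984658 0.07608175] [15.11966692 53.79901251]
bottle [  45.7546869  -189.54021299]
jar [ -68.50560708 -171.59992641]
brushtop [ 11.03227141 146.11250316]
[ 9.91894577e-01  1.27061917e-01 -8.03283260e-05 -6.40981394e-04]
```

```bash
cat >> h.py <<'E'
from scipy.spatial.transform import Rotation as Rot
b=np.load("base.npz"); X,Y=b["X"],b["Y"]; O=b["O"]-.0075*X; YAW=np.arctan2(X[1],X[0])
def w(x,y,z): return np.array([*(O+x*X+y*Y),z])          # base xy (m), world z
def tb(p): return np.array([(p[:2]-O)@X,(p[:2]-O)@Y])*1000
def ori(yaw,tilt=0):  # yaw of tool x in base frame; tilt: tips lead along tool x
    a=np.array([np.cos(YAW+yaw),np.sin(YAW+yaw),0]); u=np.array([0,0,1.])
    z=a*np.sin(tilt)-u*np.cos(tilt); x=a*np.cos(tilt)+u*np.sin(tilt)
    return Rot.from_matrix(np.c_[x,np.cross(z,x),z]).as_quat()
E
python3 - <<'E'
from h import *
from workcell import bot,hand,get_obs,vision
Z=.046+.017; gap=.018; r=.060
hand.move_gripper(0.0)
piv=np.array([.045,0])
def pose(phi,g):   # finger behind a peg at phi, g beyond centre
    p=piv+r*np.array([np.cos(phi),np.sin(phi)])+g*np.array([-np.sin(phi),np.cos(phi)]); return p
phi=np.radians(112.6)
p=pose(phi,.028); q=ori(phi-np.pi/2)
bot.reach(w(*p,.2),q); bot.servo_line(w(*p,Z),velocity=.1)
o=get_obs(); f0=np.array(o["wrist_force"]); print(o["time_s"],tb(np.array(o["position"])),f0)
for a in np.radians([112.6,*np.arange(104,3,-10),3]):
    bot.servo_line(w(*pose(a,gap),Z),ori(a-np.pi/2),velocity=.05)
    f=np.array(get_obs()["wrist_force"])-f0; print(round(np.degrees(a)),np.round(f,1))
    if np.linalg.norm(f)>20: print("STOP");break
d=vision.read_camera("side"); cv2.imwrite("pics/s1.png",cv2.resize(d["frame"][100:300,100:340],None,fx=3,fy=3)[:,:,::-1])
d=vision.read_camera("top"); np.savez("top1.npz",**d)
print(get_obs()["time_s"])
E
```

```text
5.0083 [-3.96174436 44.21560816] [-0.17374976  0.09523838  0.02344092]
113 [ 0.  -0.5  0.1]
104 [ 1.  -0.1 -0. ]
94 [-0.4 -0.6  0. ]
84 [0.5 0.3 0.2]
74 [ 0.1 -0.9  0.4]
64 [ 0.6 -1.   0.2]
54 [-0.3  0.5 -0.2]
44 [0.2 0.3 0.9]
34 [ 1.2 -0.1  0. ]
24 [ 0.2 -0.2  0.5]
14 [ 0.5 -0.3  0.4]
4 [0.  0.4 1.3]
3 [-2.  -1.2  2.1]
9.7167
```

View pics/s1.png

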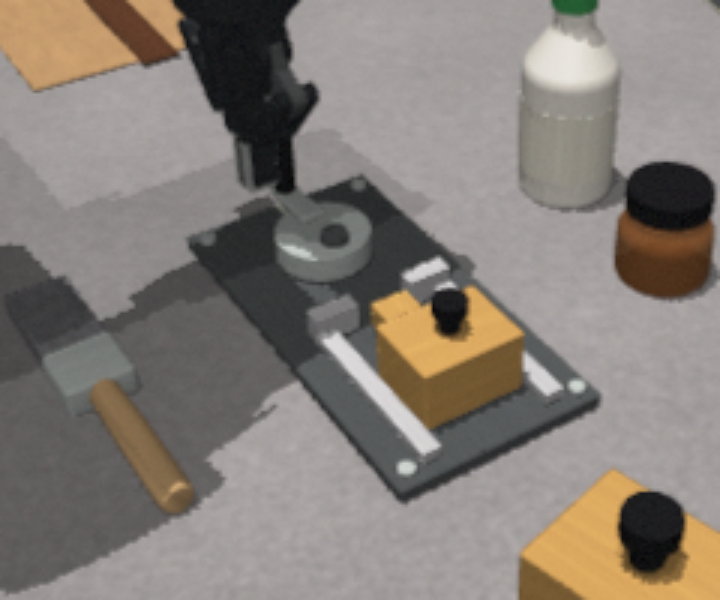

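The cam has turned: the peg (crop ~(287,165)) is next to the finger at the far end, and the slide hasn't moved. Next I'll back off, move over behind the slide and measure the peg.

```bash
python3 - <<'E'
from h import *
from workcell import bot,hand,get_obs,vision
p=np.array([.105,.045]); 
bot.servo_line(w(*p,.063),velocity=.1); bot.servo_line(w(*p,.17),velocity=.2)
T=np.radians(10); q=ori(0,T)
bot.reach(w(-.145,0,.17),q)
ds={}
for n in("top","side"): ds[n]=vision.read_camera(n); np.savez(n+"2.npz",**ds[n])
d=ds["top"]; s=ds["side"]; f=s["frame"]
for a in (-20,-10,0,10,20):
    r=np.radians(a); c=[.045+.058*np.cos(r),.058*np.sin(r)]; print(a,proj(s,w(*c,.079)),proj(d,w(*c,.079)))
D=cv2.resize(d["frame"][150:270,160:320],(400,300),interpolation=cv2.INTER_CUBIC)
S=cv2.resize(f[110:230,150:310],(400,300),interpolation=cv2.INTER_CUBIC)
cv2.imwrite("pics/DS2.png",np.hstack([D,S])[:,:,::-1]); print(get_obs()["time_s"])
E
```

```text
-20 [204.82940951 139.47762173] [174.51380249 208.45753728]
-10 [199.5124749 140.398837 ] [174.10716616 214.13917003]
0 [194.45483814 141.79007877] [174.68684646 219.8016188 ]
10 [189.79193608 143.62180267] [176.23849601 225.2731592 ]
20 [185.65511891 145.85355997] [178.71816733 230.38672347]
12.75
```

View pics/DS2.png

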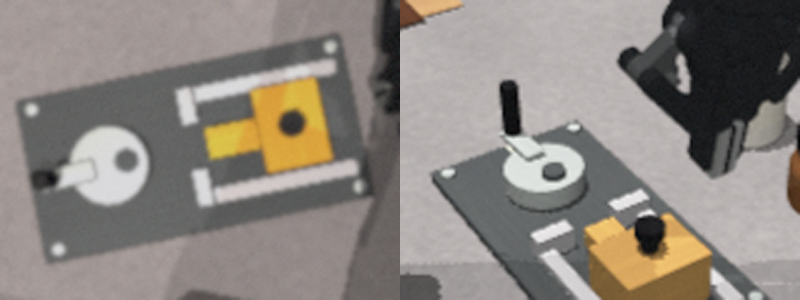

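The peg is at about (176,222) in the top image and (194,144) in the side image. That puts the cam within about 4° of low, and the slide is still back. Now I'll push the slide.

```bash
python3 - <<'E'
from h import *
from workcell import bot,hand,get_obs,vision
T=np.radians(10); q=ori(0,T)
def tcp(lead,tz=.020): return w(lead-.0108-.017*np.sin(T),.0005,tz+.017*np.cos(T))
bot.servo_line(tcp(-.119,.12),q,velocity=.15); bot.servo_line(tcp(-.119),velocity=.08)
f0=np.array(get_obs()["wrist_force"]); F=lambda:(np.array(get_obs()["wrist_force"])-f0)
fx=lambda:-F()[:2]@X
x=-.119; 
while x<-.056:
    st=.004 if x<-.070 else .001
    x+=st; bot.servo_line(tcp(x),velocity=.03); v=fx(); print(round(x*1e3,1),round(v,1),end="; ")
    if v>(30 if x<-.07 else 16): print("stop");break
d=vision.read_camera("side"); cv2.imwrite("pics/s3.png",cv2.resize(d["frame"][110:260,130:330],None,fx=3,fy=3)[:,:,::-1]); np.savez("side3.npz",**d)
print(F(),tb(np.array(get_obs()["position"])),get_obs()["time_s"])
E
```

```text
-115.0 -1.2; -111.0 -1.5; -107.0 -0.5; -103.0 0.4; -99.0 1.5; -95.0 2.4; -91.0 1.5; -87.0 0.4; -83.0 1.5; -79.0 1.1; -75.0 0.9; -71.0 0.9; -67.0 1.3; -66.0 2.6; -65.0 3.5; -64.0 4.6; -63.0 4.0; -62.0 3.2; -61.0 6.9; -60.0 11.2; -59.0 16.6; stop
[ -0.76944195 -15.76767019   2.53619879] [-74.70407113   0.63979916] 20.2667
```

View pics/s3.png

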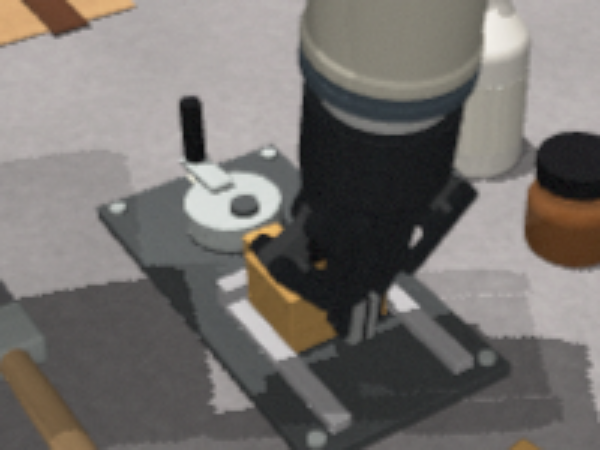

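The block's front is at the stops, the force is rising steeply, and the cam is still low. I'll retreat and check.

```bash
python3 - <<'E'
from h import *
from workcell import bot,hand,get_obs,vision
p=np.array(get_obs()["position"]); 
bot.dwell(.3); p1=p-np.array([*X,0])*.055; bot.servo_line(p1,velocity=.1); p1[2]=.25; bot.servo_line(p1,velocity=.2)
bot.reach(w(-.25,.1,.25),ori(0))
d=vision.read_camera("top"); s=vision.read_camera("side")
f=d["frame"]; hsv=cv2.cvtColor(f,cv2.COLOR_RGB2HSV); roi=np.zeros(f.shape[:2],np.uint8); roi[158:262,158:318]=255
y=((hsv[...,0]>8)&(hsv[...,0]<30)&(hsv[...,1]>150)&(hsv[...,2]>80)).astype(np.uint8)*255&roi
c=max(cv2.findContours(y,0,1)[0],key=cv2.contourArea); Q=np.array([tb(onz(d,a[0],.05)) for a in c]); print(Q.min(0),Q.max(0))
D=cv2.resize(f[150:270,160:320],(400,300),interpolation=cv2.INTER_CUBIC)
S=cv2.resize(s["frame"][110:260,130:330],(400,300),interpolation=cv2.INTER_CUBIC)
cv2.imwrite("pics/DS4.png",np.hstack([D,S])[:,:,::-1]); print(get_obs()["time_s"])
E
```

```text
[-62.6198275 -29.4179968] [23.7233988 31.2060631]
23.2667
```

View pics/DS4.png

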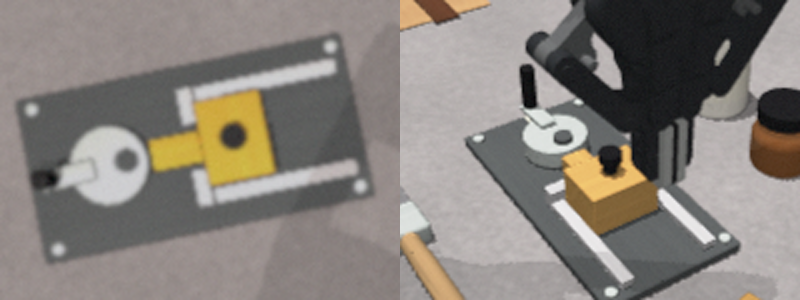

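The block is flush against both stops (rear edge measured at −62.6 mm, expected −63.5 mm) and the peg is over the index line. The hand is clear.

```bash
python3 -c "
from workcell import hand_in; print(hand_in())"
```

```text
the job is handed in; nothing more can be done
None
```

The job is handed in at about 23 s on the robot's clock: by the last camera check the cam was at its low point, the slide home against both stops and the hand clear; no verdict came back.

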